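# Put the stationery back in its holders

## Task

Tidy the desk: put each of the four stray items into the dark grey holder made for it: the stapler in the long tray, the stamp standing in the square tray, the large tape roll in the large round dish and the small tape roll in the small round dish. Each must end upright and flat on the floor of its holder, inside the rim, and the mug must stay where it stands.

Things in the scene. Friction and masses are not known exactly. Their poses are not given: they have to be found in the camera images.
- stapler: Black desk stapler lying on its base, 100 mm long (its x), 32 mm wide (its y) at the 8 mm thick base, 46 mm high. The upper arm to grip is 26 mm wide, from 24 to 46 mm above the underside. Origin at the centre of its underside, z up. May lie either way round in its tray.
- stamp: Wooden rubber stamp, standing: square foot 46 x 46 mm (sides along its x and y), 12 mm thick, with a round upright handle on its centre, 26 mm in diameter from 28 to 60 mm height, 66 mm high in all. Origin at the centre of its underside, z up.
- large_roll: Large roll of brown parcel tape lying flat: 60 mm outer diameter, about 32 mm hole, 25 mm high. Origin at the centre of its underside, z up its axis.
- small_roll: Small roll of the same brown tape lying flat: 40 mm outer diameter, about 20 mm hole, 25 mm high. Origin at the centre of its underside, z up its axis.
- long_tray: Long tray for the stapler, inside 118 mm (its x) by 50 mm (its y). Dark grey plastic, fixed to the desk. Floor 3 mm thick, rim 4 mm thick, rim top 10 mm above the desk. Origin at the centre of its underside on the desk, z up.
- square_tray: Square tray for the stamp, inside 62 x 62 mm (sides along its x and y). Dark grey plastic, fixed to the desk. Floor 3 mm thick, rim 4 mm thick, rim top 10 mm above the desk. Origin at the centre of its underside on the desk, z up.
- large_dish: Large round dish for the large tape roll, inside diameter 76 mm. Dark grey plastic, fixed to the desk. Floor 3 mm thick, rim 4 mm thick, rim top 10 mm above the desk. Origin at the centre of its underside on the desk, z up.
- small_dish: Small round dish for the small tape roll, inside diameter 56 mm. Dark grey plastic, fixed to the desk. Floor 3 mm thick, rim 4 mm thick, rim top 10 mm above the desk. Origin at the centre of its underside on the desk, z up.
- mug: White mug, 70 mm across, 75 mm high, with a handle at its y side, standing in the middle among the things; not to be moved. Origin at the centre of its underside.
Mind the look-alikes: they are no part of the job. What is shaped like the large_roll but blue or pink is not meant.

How it is judged:
By the outcome, as a careful person would: the job done as asked, in the order asked, and still so for the second after the job is handed in, with the robot touching nothing.
It also fails if it takes over 118 s, if anything falls off the work surface, if the arm or the gripper's body presses on something with over 40 N, if the wrist force passes 120 N, or if a joint passes its speed limit or range.

## Robot

A 6-joint arm with a two-finger parallel gripper is mounted at the origin on the work surface. World frame = base frame: x ahead of the robot, y to its left, z up, the work surface at z = 0. Lengths are in m, angles in rad, forces in N, time in s.
With the tool pointing down it reaches from about 0.375 to 0.975 m from the base axis. Payload 3.8 kg.
Tool frame: the origin (TCP) lies at the very end of the fingers, on their centre line; the grasp point (between the pads) lies 19 mm behind it; z points along the fingers, y is the line along which they close (so a half turn about z gives the same grasp; the last joint's range is limited). The gripper opens to 85 mm and grips with 20 to 120 N. Pads are 22 mm wide; open, the fingers measure 114 mm over their backs; the gripper's body (76 mm by 85 mm) begins 54 mm behind the grasp point. The pads swing forward as they close: fully open they stand 13 mm farther back than shut.
Start: joints at [-1.242, 0.264, 1.604, -0, 1.274, -0.037], TCP at [0.241, -0.63, 0.231] pointing down, gripper open.
Joint ranges: [-2.63, 2.63], [-0.94, 2.18], [0.31, 2.57], [-1.31, 4.45], [0, 2.66], [-2.55, 2.55]. Speed limits (rad/s): [2.57, 2.57, 3.14, 3.14, 3.14, 3.14].

## Interface

Orientations are given as a rotation vector (axis times angle).
In Python, from workcell import bot gives the robot as it stands.
- The arm moves only by the shell command python3 -m creep 'ROWS' [FORCE]. ROWS is JSON, a list of rows, each a list of 5 numbers: the shift along the tool's x, y, z in units of 0.05 m (1.0 is 0.05 m), then the turn about the tool's z in units of 0.1 rad (1.0 is 0.1 rad), then the opening, from 0 (shut) to 1 (fully open). In form: [[tx, ty, tz, spin, hand], ...]. A call has 1 to 20 rows; each row shifts and turns the commanded pose from where the row before left it, along the tool's axes as they then stand; what a row does not reach is not made up. A row lasts 1/8 s, in which the tool goes at most 62.5 mm and 10.7 degrees, less where a joint would pass 70% of its speed; a pose out of reach is approached as far as the arm can. A call with a number of a shift or a turn outside -1 to 1 is refused whole. A call with a gripper value outside its range is refused whole. The fingers move at their own pace and stop on an object; FORCE is the grip in N (left out, the last holds). Time passes only in rows, so rows that do not move let the fingers close. It gives the time, the measured TCP pose, the force, the opening and the grip force at its end, in the units of the state.
- bot.read_state(): the state, without advancing time (a new reading comes with each control period).
- bot.read_camera(name): name is "scene" or "top"; returns a dict with "pixels" (384x512x3 uint8, red, green, blue), "vfov" (degrees; the focal length in pixels is half the picture's height over the tangent of half this angle, whatever the lens; pixels are square), "cx", "cy" (the principal point, pixels), "world_to_cam" (4x4, takes a point from world to camera coordinates). Camera axes: x right, y down, z forward; pixel columns grow to the right and rows downward; lengths in m; the calibration is good to about 2 mm. A picture is of the moment at which its call begins. There is no depth.
- bot.finish_job(): hands the job in; it is judged then, once.
Trained networks look in a picture, given as the dict that the camera call returned (one of the last four; its "shot" number tells which), for a name from the list of things; names that differ only in an ending like _2 or _b are one class to them, and where a whole thing is asked for, a point or a joint stands for the part that bears it (a point fixed in the world has none). Each returns a list of dicts, best first, with "score" (0 to 1); they miss things now and then, are a little off and sometimes report something else, mostly with a low value. They report only what shows in the picture. A call takes as long as a camera call. They do not tell look-alikes from the thing itself.
- bot.look_for(target, picture): "bbox" ([left, top, right, bottom] in pixels, round what is visible of it).
- bot.regions_of(target, picture): "mask" (384x512 bool, what is visible of it) and "bbox" ([left, top, right, bottom] in pixels, round what is visible of it).
The state is a dict: "time": time; "q": joint angles; "joint_vel": joint speeds; "joint_torque": joint torques, N m; "tool_pos": TCP position; "tcp_rot": TCP orientation; "wrist_force": force on the tool from outside, world axes, zero at the start; "torque": the same for the moment, N m; "width": opening from 0.0 (shut) to 1.0 (fully open); "grip_force": force on a finger pad.
Only numpy, scipy, OpenCV 4.12 (cv2) and the standard library are available. Lean on these libraries where they do the work, as an engineer would, in place of code of your own. Each camera call takes 0.05 s, during which the arm holds its last target. There are 200 camera calls.

## Working session

There is one attempt and no reset: what is moved stays moved. The work goes in short steps, Python scripts to look and compute and a shell command to move; the robot and the scene stay as the last step left them, time stands still between calls to the robot, and variables do not carry over. Pictures are saved under pics/ and viewed, at most 14 in all, crops included, and the job is handed in when it is done.

```bash
mkdir -p pics; ls; python3 - <<'E'
from workcell import bot
import cv2,pickle,numpy as np
for n in("top","scene"):
    p=bot.read_camera(n); cv2.imwrite(f"pics/{n}0.png",p["pixels"][:,:,::-1])
    print(n,p["vfov"],p["cx"],p["cy"],np.round(p["world_to_cam"],3).tolist(),p.keys())
    for t in "stapler stamp large_roll small_roll long_tray square_tray large_dish small_dish mug".split():
        print(t,[(round(r["score"],2),np.round(r["bbox"]).tolist()) for r in bot.look_for(t,p)][:4])
s=bot.read_state();print(s)
E
```

```text
pics
top 54.65564603378237 250.40332389238554 186.7336987360914 [[0.01, -1.0, 0.01, -0.001], [-0.993, -0.011, -0.122, 0.473], [0.122, -0.009, -0.993, 0.928], [0.0, 0.0, 0.0, 1.0]] dict_keys(['pixels', 'vfov', 'cx', 'cy', 'world_to_cam', 'shot'])
stapler [(0.73, [97.0, 138.0, 113.0, 178.0])]
stamp [(0.71, [188.0, 110.0, 208.0, 132.0])]
large_roll [(0.88, [160.0, 212.0, 189.0, 234.0]), (0.77, [108.0, 243.0, 135.0, 270.0]), (0.76, [121.0, 199.0, 150.0, 225.0])]
small_roll [(0.47, [348.0, 205.0, 366.0, 221.0])]
long_tray [(0.74, [284.0, 172.0, 314.0, 219.0]), (0.19, [295.0, 114.0, 325.0, 147.0])]
square_tray [(0.91, [198.0, 169.0, 224.0, 199.0])]
large_dish [(0.71, [295.0, 114.0, 324.0, 148.0])]
small_dish [(0.69, [390.0, 155.0, 413.0, 179.0])]
mug [(0.79, [243.0, 132.0, 277.0, 163.0])]
scene 43.605028323752094 253.72966976452688 189.22738890087575 [[0.588, 0.809, -0.012, -0.304], [0.664, -0.491, -0.564, -0.293], [-0.462, 0.324, -0.826, 1.494], [0.0, 0.0, 0.0, 1.0]] dict_keys(['pixels', 'vfov', 'cx', 'cy', 'world_to_cam', 'shot'])
stapler [(0.66, [353.0, 126.0, 388.0, 159.0]), (0.17, [30
[... 507 characters left out ...]
118.0, 324.0, 137.0])]
{'time': 1.0, 'q': array([-1.24193373e+00,  2.63866930e-01,  1.60399755e+00, -3.13756614e-05,
        1.27368295e+00, -3.68858164e-02]), 'joint_vel': array([-0.00047392,  0.00018079, -0.00137189, -0.00011852, -0.00105412,
        0.00081759]), 'joint_torque': array([-2.01396899e-03, -5.15084374e+01, -3.67738688e+01, -3.40995957e-04,
        7.64256529e-04, -1.06953090e-05]), 'tool_pos': array([ 0.24141081, -0.63035618,  0.23130335]), 'tcp_rot': array([ 3.08915588e+00,  5.71324616e-01, -3.62894188e-05]), 'wrist_force': array([ 0.53619712,  0.50669509, -0.35942802]), 'torque': array([-0.00163393,  0.02029562, -0.00228791]), 'grip_force': 0.0, 'width': 0.9977127587547993}
```

```bash
python3 - <<'E'
import cv2
a=cv2.imread("pics/top0.png")[90:290,60:460];cv2.imwrite("pics/top0c.png",cv2.resize(a,None,fx=2,fy=2,interpolation=2))
E
```

```text
(no output)
```

View pics/top0c.png

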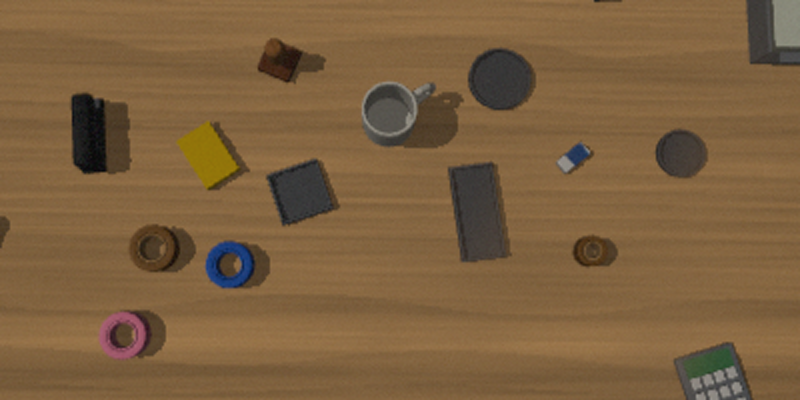

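View pics/scene0.png

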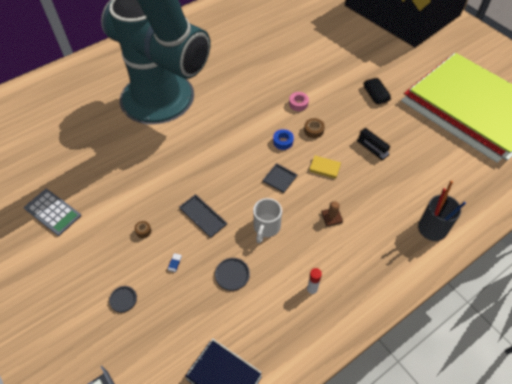

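View pics/top0.png

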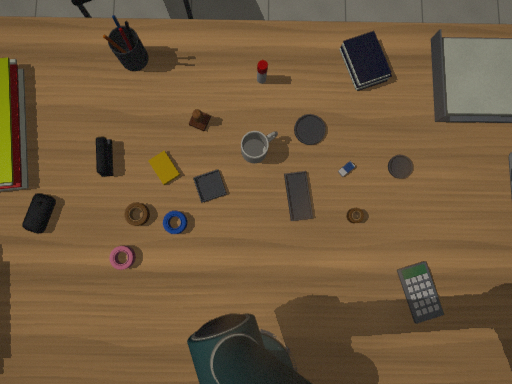

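```bash
cat > h.py <<'E'
from workcell import bot
import cv2,numpy as np
from scipy.optimize import minimize,fsolve
def box(a,b,z0,z1): return np.array([[x,y,z] for x in(-a/2,a/2) for y in(-b/2,b/2) for z in(z0,z1)])/1e3
t=np.linspace(0,2*np.pi,32,endpoint=False)
def cyl(d,z0,z1): return np.array([[d/2*np.cos(k),d/2*np.sin(k),z] for z in(z0,z1) for k in t])/1e3
M=dict(stapler=[box(100,32,0,8),box(96,26,8,46)],stamp=[box(46,46,0,12),cyl(18,12,28),cyl(26,28,66)],
 large_roll=[cyl(60,0,25)],small_roll=[cyl(40,0,25)],long_tray=[box(126,58,0,10)],square_tray=[box(70,70,0,10)],
 large_dish=[cyl(84,0,10)],small_dish=[cyl(64,0,10)],mug=[cyl(70,0,75)])
def proj(p,P):
    c=P@p["world_to_cam"][:3,:3].T+p["world_to_cam"][:3,3]; f=192/np.tan(np.radians(p["vfov"]/2))
    return c[:,:2]/c[:,2:]*f+[p["cx"],p["cy"]]
def ground(p,uv,z):
    return fsolve(lambda q:proj(p,np.array([[q[0],q[1],z]]))[0]-uv,[.5,0.])
def sil(p,name,q,off,S=8,n=100,z=0):
    im=np.zeros((n*S,n*S),np.uint8);R=np.array([[np.cos(q[2]),-np.sin(q[2]),0],[np.sin(q[2]),np.cos(q[2]),0],[0,0,1]])
    for P in M[name]:
        uv=((proj(p,P@R.T+[q[0],q[1],z])-off+.5)*S)
        cv2.fillConvexPoly(im,cv2.convexHull(np.round(uv).astype(np.int32)),1)
    return im
def fit(p,name,mask,z=0,yaws=(0,.4,.8,1.2,1.6,2,2.4,2.8)):
    ys,xs=np.nonzero(mask);c=np.array([xs.mean(),ys.mean()]);off=np.round(c)-50
    m=np.zeros((100,100),np.uint8)
    for y,x in zip(ys,xs):
        a,b=int(y-off[1]),int(x-off[0])
        if 0<=a<100 and 0<=b<100:m[a,b]=1
    m=np.kron(m,np.ones((8,8),np.uint8))
    g=ground(p,c,z+.015)
    f=lambda q:1-(lambda s:(s&m).sum()/(s|m).sum())(sil(p,name,[q[0]/100,q[1]/100,q[2]],off,z=z))
    best=None
    for w in yaws:
        r=minimize(f,[g[0]*100,g[1]*100,w],method="Nelder-Mead",options=dict(initial_simplex=[[g[0]*100+a,g[1]*100+b,w+d] for a,b,d in((0,0,0),(.6,0,0),(0,.6,0),(0,0,.3))],maxiter=90))
        if best is None or r.fun<best.fun:best=r
    return best.x*[10,10,1],1-best.fun
E
cat > m.py <<'E'
from h import *
import sys
for n in("top","scene"):
    p=bot.read_camera(n)
    for t in (sys.argv[1:] or M):
        sym='roll' in t or 'dish' in t or t=='mug'
        for r in bot.regions_of(t,p):
            if r["score"]>.3:
                q,i=fit(p,t,r["mask"],yaws=(0,) if sym else (0,.4,.8,1.2) if 'sq' in t or t=='stamp' else (0,.5,1,1.5,2,2.5,3))
                print(n,t,round(r["score"],2),np.round(r["bbox"]).astype(int),np.round(q,2),"IoU",round(i,3),
                  p["pixels"][r["mask"]].mean(0).round())
E
python3 m.py
```

```text
top stapler 0.67 [ 98 137 116 176] [5.5042e+02 3.8736e+02 1.5000e-01] IoU 0.853 [24. 23. 22.]
top stamp 0.83 [187 108 210 128] [656.28 143.94   1.22] IoU 0.872 [64. 40. 23.]
top large_roll 0.91 [162 210 190 234] [3.8214e+02 1.9921e+02 3.0000e-02] IoU 0.765 [ 35.  57. 101.]
top large_roll 0.71 [110 246 130 269] [2.9101e+02 3.2936e+02 1.0000e-01] IoU 0.743 [129.  72.  85.]
top large_roll 0.66 [121 200 151 227] [4.0189e+02 2.9710e+02 1.3000e-01] IoU 0.795 [79. 56. 32.]
top small_roll 0.44 [348 208 365 218] [ 4.0629e+02 -2.6818e+02  3.8000e-01] IoU 0.768 [82. 58. 31.]
top long_tray 0.84 [283 172 315 220] [ 454.35 -120.65    3.29] IoU 0.955 [66. 60. 55.]
top square_tray 0.9 [195 167 224 201] [479.53 112.9    1.91] IoU 0.962 [57. 56. 55.]
top large_dish 0.86 [294 113 324 146] [ 6.3469e+02 -1.5361e+02  1.8000e-01] IoU 0.968 [56. 54. 52.]
top small_dish 0.86 [391 152 412 179] [ 5.3509e+02 -3.9394e+02  3.3000e-01] IoU 0.963 [68. 59. 52.]
top small_dish 0.53 [296 113 324 146] [ 6.3556e+02 -1.4756e+02 -7.0000e-02] IoU 0.61 [58. 55. 53.]
top mug 0.8 [242 136 280 164] [ 5.7504e+02 -4.5600e+00  4.
[... 410 characters left out ...]
114.]
scene large_roll 0.6 [272 131 296 152] [3.8380e+02 2.0027e+02 1.1000e-01] IoU 0.929 [ 52.  70. 131.]
scene small_roll 0.56 [134 223 148 241] [ 4.0734e+02 -2.6675e+02  2.7000e-01] IoU 0.87 [106.  78.  53.]
scene long_tray 0.84 [181 193 226 238] [ 457.17 -120.19    3.3 ] IoU 0.928 [73. 73. 77.]
scene square_tray 0.75 [263 163 300 192] [4.8132e+02 1.1231e+02 3.3000e-01] IoU 0.948 [79. 77. 78.]
scene large_dish 0.76 [212 257 250 291] [ 6.3601e+02 -1.5106e+02  9.0000e-02] IoU 0.969 [80. 78. 80.]
scene small_dish 0.82 [112 287 139 314] [ 5.3906e+02 -3.9180e+02  4.4000e-01] IoU 0.942 [78. 76. 78.]
scene mug 0.89 [253 200 282 243] [ 5.7803e+02 -3.5500e+00 -2.1000e-01] IoU 0.93 [128. 125. 121.]
```

```bash
cat > d.py <<'E'
from workcell import bot
import sys,numpy as np
from scipy.spatial.transform import Rotation as R
x,y,z,f=map(float,sys.argv[1:5]); s=bot.read_state(); p=s["tool_pos"]*1000
X=R.from_rotvec(s["tcp_rot"]).as_matrix(); c=np.arctan2(X[1,0],X[0,0]); d=np.array([x,y])-p[:2]
print("t",round(s["time"],1),"pos",p.round(1),"phi",round(c,3),"tilt",X[:,2].round(3),"w",round(s["width"],3),"F",s["wrist_force"].round(1),s["grip_force"],"q6",s["q"][5].round(2))
for n,a in(("current",c),("target",f)): print(n,"frame tx,ty",np.round([d@[np.cos(a),np.sin(a)]/50,d@[np.sin(a),-np.cos(a)]/50],2))
print("tz",round((p[2]-z)/50,2),"spin",round((c-f)*10,2))
E
python3 -m creep '[[0.65,-0.84,0.08,0,1],[0.65,-0.84,0.08,0,1],[0.65,-0.84,0.08,0,1],[0.65,-0.84,0.08,0,1],[0.65,-0.84,0.08,0,1],[0.65,-0.84,0.08,0,1],[0.65,-0.84,0.08,0,1],[0.65,-0.84,0.08,0,1],[0.65,-0.84,0.08,0,1],[0.65,-0.84,0.08,0,1],[0.65,-0.84,0.08,0,1],[0.65,-0.84,0.08,0,1],[0.65,-0.84,0.08,0,1],[0.65,-0.84,0.08,0,1],[0.65,-0.84,0.08,0,1],[0.65,-0.84,0.08,0,1],[0.65,-0.84,0.08,0,1],[0.65,-0.84,0.08,0,1],[0.65,-0.84,0.08,0,1],[0.65,-0.84,0.08,0,1]]' 40; python3 d.py 551.5 387.7 12 0.1
```

```text
time: 4.5
tool_pos: [0.5484, 0.3884, 0.1512]
tcp_rot: [3.089, 0.572, 0.001]
wrist_force: [-0.3, -0.8, 0.4]
width: 1.003
grip_force: 0.0
t 4.5 pos [548.4 388.4 151.2] phi 0.366 tilt [ 0.  0. -1.] w 1.003 F [-0.3 -0.8  0.4] 0.0 q6 1.78
current frame tx,ty [0.05 0.04]
target frame tx,ty [0.06 0.02]
tz 2.78 spin 2.66
```

```bash
python3 -m creep '[[0,0,0,0.9,1],[0,0,0,0.9,1],[0,0,0,0.86,1],[0.06,0.02,0.7,0,1],[0,0,0.7,0,1],[0,0,0.7,0,1],[0,0,0.6,0,1],[0,0,0,0,1],[0,0,0,0,0],[0,0,0,0,0],[0,0,0,0,0],[0,0,0,0,0],[0,0,0,0,0],[0,0,0,0,0]]' 40; python3 d.py 551.5 387.7 12 0.1
cat > pic.py <<'E'
from workcell import bot
import cv2,sys
p=bot.read_camera(sys.argv[1]);x,y=int(sys.argv[3]),int(sys.argv[4])
cv2.imwrite(sys.argv[2],cv2.resize(p["pixels"][max(0,y-50):y+50,max(0,x-65):x+65,::-1],None,fx=5,fy=5,interpolation=2))
E
python3 pic.py scene pics/g1.png 372 142
```

```text
time: 6.25
tool_pos: [0.5522, 0.3869, 0.0182]
tcp_rot: [-3.136, -0.156, -0.004]
wrist_force: [-1.0, 0.8, 5.2]
width: 0.3
grip_force: 40.8
t 6.2 pos [552.2 386.9  18.2] phi 0.1 tilt [ 0.003  0.002 -1.   ] w 0.3 F [-1.   0.8  5.2] 40.81731140613556 q6 2.04
current frame tx,ty [-0.01 -0.02]
target frame tx,ty [-0.01 -0.02]
tz 0.12 spin -0.0
```

View pics/g1.png

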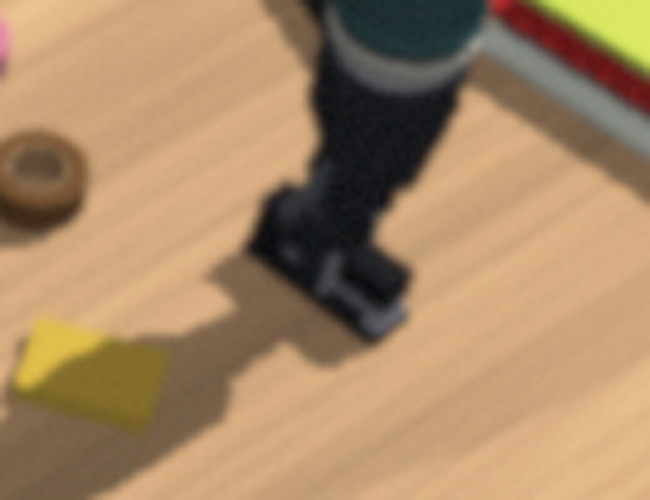

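```bash
python3 -m creep '[[0,0,-0.6,0,0],[0,0,-1,0,0],[0,0,-1,0,0],[0,0,0,-0.5,0],[-0.28,0.81,0,0,0],[-0.28,0.81,0,0,0],[-0.28,0.81,0,0,0],[-0.28,0.81,0,0,0],[-0.28,0.81,0,0,0],[-0.28,0.81,0,0,0],[-0.28,0.81,0,0,0],[-0.28,0.81,0,0,0],[-0.28,0.81,0,0,0],[-0.28,0.81,0,0,0],[-0.28,0.81,0,0,0],[-0.28,0.81,0,0,0],[0,0,0,0,0],[0,0,0,0,0]]'; python3 d.py 455.8 -120.4 20 0.15;  python3 pic.py scene pics/g2.png 215 180
```

```text
time: 8.55
tool_pos: [0.4568, -0.1195, 0.1458]
tcp_rot: [-3.132, -0.233, 0.002]
wrist_force: [-0.1, 0.5, -1.7]
width: 0.299
grip_force: 40.2
t 8.6 pos [ 456.8 -119.5  145.8] phi 0.149 tilt [-0.001  0.001 -1.   ] w 0.299 F [-0.1  0.5 -1.7] 40.231897830963135 q6 1.11
current frame tx,ty [-0.02  0.02]
target frame tx,ty [-0.02  0.02]
tz 2.52 spin -0.01
```

View pics/g2.png

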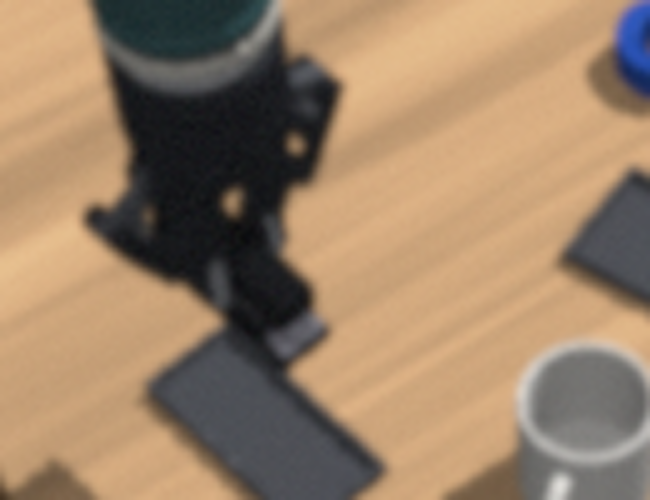

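```bash
python3 -m creep '[[-0.02,0.02,0.8,0,0],[0,0,0.8,0,0],[0,0,0.6,0,0],[0,0,0.2,0,0],[0,0,0.08,0,0],[0,0,0.02,0,0],[0,0,0,0,0],[0,0,0,0,0.6],[0,0,0,0,1],[0,0,0,0,1],[0,0,0,0,1],[0,0,-0.6,0,1],[0,0,-0.7,0,1],[0,0,-0.7,0,1]]'; python3 d.py 657.4 143.9 26 0.8;  python3 m.py stapler long_tray stamp
```

```text
time: 10.35
tool_pos: [0.4563, -0.1208, 0.122]
tcp_rot: [-3.133, -0.235, 0.001]
wrist_force: [0.4, -0.0, -0.4]
width: 1.002
grip_force: 0.0
t 10.3 pos [ 456.3 -120.8  122. ] phi 0.15 tilt [-0.001  0.    -1.   ] w 1.002 F [ 0.4 -0.  -0.4] 0.0 q6 1.11
current frame tx,ty [ 4.77 -4.63]
target frame tx,ty [ 6.6 -0.8]
tz 1.92 spin -6.5
top long_tray 0.68 [286 173 311 217] [ 453.63 -121.8     3.26] IoU 0.094 [65. 61. 57.]
top stamp 0.52 [189 108 209 129] [655.33 142.07   1.16] IoU 0.916 [74. 47. 28.]
scene stapler 0.88 [184 196 219 231] [ 456.87 -121.83    3.27] IoU 0.881 [32. 32. 35.]
scene stapler 0.35 [252 202 282 241] [573.13  -1.46   1.94] IoU 0.583 [135. 131. 127.]
scene long_tray 0.66 [181 196 226 237] [ 4.5881e+02 -1.2010e+02  1.5000e-01] IoU 0.454 [75. 69. 66.]
scene stamp 0.78 [324 200 344 229] [ 6.5916e+02  1.4442e+02 -4.0000e-01] IoU 0.916 [100.  69.  49.]
```

```bash
python3 -m creep '[[0.68,-0.66,0,0,1],[0.68,-0.66,0,0,1],[0.68,-0.66,0,0,1],[0.68,-0.66,0,0,1],[0.68,-0.66,0,0,1],[0.68,-0.66,0,0,1],[0.69,-0.67,0,0,1],[0,0,0.8,0,1],[0,0,0.8,0,1],[0,0,0.4,0,1],[0,0,0,0,1],[0,0,0,0,0],[0,0,0,0,0],[0,0,0,0,0],[0,0,0,0,0],[0,0,0,0,0],[0,0,0,0,0]]'; python3 d.py 657.4 143.9 26 0.8;  python3 m.py stamp;python3 pic.py scene pics/g3.png 333 200
```

```text
time: 12.88
tool_pos: [0.659, 0.1438, 0.0229]
tcp_rot: [-3.133, -0.235, -0.004]
wrist_force: [-0.2, -0.1, 6.3]
width: 0.294
grip_force: 39.8
t 12.9 pos [659.  143.8  22.9] phi 0.15 tilt [ 0.002  0.    -1.   ] w 0.294 F [-0.2 -0.1  6.3] 39.844091782694946 q6 1.6
current frame tx,ty [-0.03 -0.01]
target frame tx,ty [-0.02 -0.02]
tz -0.06 spin -6.5
top stamp 0.54 [390 156 414 180] [ 534.12 -388.69    1.03] IoU 0.759 [86. 76. 68.]
scene stamp 0.61 [324 210 340 227] [660.25 141.15   1.23] IoU 0.437 [87. 60. 45.]
scene stamp 0.57 [185 194 220 228] [ 443.7  -122.82    1.53] IoU 0.512 [35. 35. 38.]
```

View pics/g3.png

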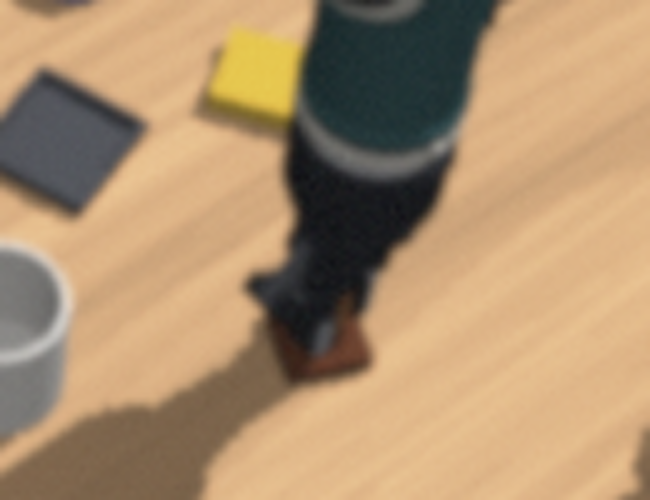

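```bash
python3 -m creep '[[0,0,-0.4,0,0],[0,0,-0.6,0,0],[0,0,-0.6,-0.9,0],[0,0,0,-0.9,0],[0,0,0,-0.9,0],[0,0,0,-0.9,0],[0,0,0,-0.9,0],[0,0,0,-0.9,0],[0,0,0,-0.9,0],[0,0,0,-0.9,0],[-0.7,-0.58,0,0,0],[-0.7,-0.58,0,0,0],[-0.69,-0.58,0,0,0],[-0.69,-0.58,0,0,0],[0,0,0,0,0],[0,0,0,0,0]]'; python3 d.py 480.4 112.6 26 0.87;  python3 pic.py scene pics/g4.png 280 160
```

```text
time: 15.12
tool_pos: [0.4805, 0.1124, 0.1024]
tcp_rot: [2.849, 1.323, 0.004]
wrist_force: [0.9, -0.0, -0.7]
width: 0.291
grip_force: 39.4
t 15.1 pos [480.5 112.4 102.4] phi 0.87 tilt [ 0.002  0.    -1.   ] w 0.291 F [ 0.9 -0.  -0.7] 39.434251215697884 q6 0.88
current frame tx,ty [ 0. -0.]
target frame tx,ty [ 0. -0.]
tz 1.53 spin -0.0
```

View pics/g4.png

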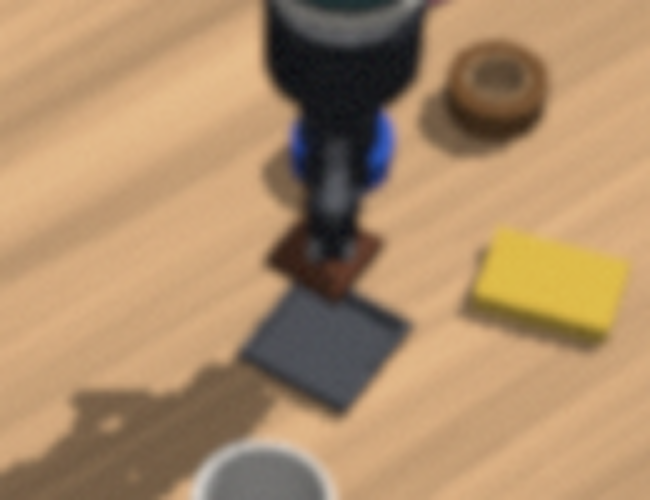

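```bash
python3 -m creep '[[0,0,0.7,0,0],[0,0,0.6,0,0],[0,0,0.16,0,0],[0,0,0.06,0,0],[0,0,0.02,0,0],[0,0,0,0,0],[0,0,0,0,0.6],[0,0,0,0,1],[0,0,0,0,1],[0,0,0,0,1],[0,0,-0.6,0,1],[0,0,-0.8,0,1],[0,0,-0.6,0,1]]'; python3 d.py 403 297.4 5 1.57;  python3 m.py stamp large_roll
```

```text
time: 16.8
tool_pos: [0.48, 0.1123, 0.1258]
tcp_rot: [2.849, 1.323, 0.002]
wrist_force: [0.6, 0.2, 0.4]
width: 1.0
grip_force: 0.0
t 16.8 pos [480.  112.3 125.8] phi 0.87 tilt [ 0.001  0.    -1.   ] w 1.0 F [0.6 0.2 0.4] 0.0 q6 0.88
current frame tx,ty [ 1.84 -3.57]
target frame tx,ty [ 3.7  -1.54]
tz 2.42 spin -7.0
top stamp 0.47 [203 183 211 198] [472.66 116.38   0.78] IoU 0.254 [78. 50. 32.]
top large_roll 0.82 [164 209 189 233] [385.5  199.24   0.63] IoU 0.718 [ 51.  71. 112.]
top large_roll 0.43 [122 202 151 220] [403.27 297.47   0.79] IoU 0.199 [98. 71. 42.]
scene stamp 0.89 [270 162 286 193] [4.8153e+02 1.0862e+02 2.9000e-01] IoU 0.862 [81. 55. 41.]
scene large_roll 0.78 [304 117 325 142] [4.0456e+02 2.9685e+02 5.0000e-02] IoU 0.947 [109.  81.  55.]
scene large_roll 0.5 [272 133 295 149] [3.8536e+02 1.9900e+02 2.8000e-01] IoU 0.229 [ 66.  75. 122.]
```

```bash
python3 -m creep '[[0,0,0,-1,1],[0,0,0,-1,1],[0,0,0,-1,1],[0,0,0,-1,1],[0,0,0,-1,1],[0,0,0,-1,1],[0,0,0,-1,1],[0.74,-0.31,0,0,1],[0.74,-0.31,0,0,1],[0.74,-0.31,0,0,1],[0.74,-0.31,0,0,1],[0.74,-0.31,0,0,1],[0,0,0.8,0,1],[0,0,0.7,0,1],[0,0,0.6,0,1],[0,0,0,0,1]]'; python3 d.py 403.8 297.1 4 1.57
```

```text
time: 19.1
tool_pos: [0.3986, 0.2949, 0.0153]
tcp_rot: [-2.221, -2.219, 0.014]
wrist_force: [-0.3, 0.3, 0.2]
width: 1.0
grip_force: 0.0
t 19.1 pos [398.6 294.9  15.3] phi 1.57 tilt [-0.008 -0.005 -1.   ] w 1.0 F [-0.3  0.3  0.2] 0.0 q6 0.59
current frame tx,ty [0.04 0.1 ]
target frame tx,ty [0.04 0.1 ]
tz 0.23 spin -0.0
```

```bash
python3 -m creep '[[0,0,0,0,1],[0,0,0,0,1]]'; python3 d.py 403.8 297.1 4 1.57
```

```text
time: 19.35
tool_pos: [0.4035, 0.298, 0.0207]
tcp_rot: [2.222, 2.22, 0.004]
wrist_force: [-0.6, -0.4, 0.3]
width: 0.999
grip_force: 0.0
t 19.4 pos [403.5 298.   20.7] phi 1.57 tilt [ 0.002  0.001 -1.   ] w 0.999 F [-0.6 -0.4  0.3] 0.0 q6 0.59
current frame tx,ty [-0.02  0.01]
target frame tx,ty [-0.02  0.01]
tz 0.33 spin -0.0
```

```bash
python3 -m creep '[[-0.02,0,0.2,0,1],[0,0,0.13,0,1],[0,0,0,0,1],[0,0,0,0,0],[0,0,0,0,0],[0,0,0,0,0],[0,0,0,0,0],[0,0,0,0,0]]'; python3 d.py 403.8 297.1 4 1.57; python3 pic.py scene pics/g5.png 315 130
```

```text
time: 20.35
tool_pos: [0.4024, 0.2964, 0.0034]
tcp_rot: [-2.222, -2.22, -0.0]
wrist_force: [-2.7, -0.9, 5.3]
width: 0.69
grip_force: 42.8
t 20.4 pos [402.4 296.4   3.4] phi 1.57 tilt [ 0.  0. -1.] w 0.69 F [-2.7 -0.9  5.3] 42.80009049922228 q6 0.59
current frame tx,ty [0.01 0.03]
target frame tx,ty [0.01 0.03]
tz -0.01 spin -0.0
```

View pics/g5.png

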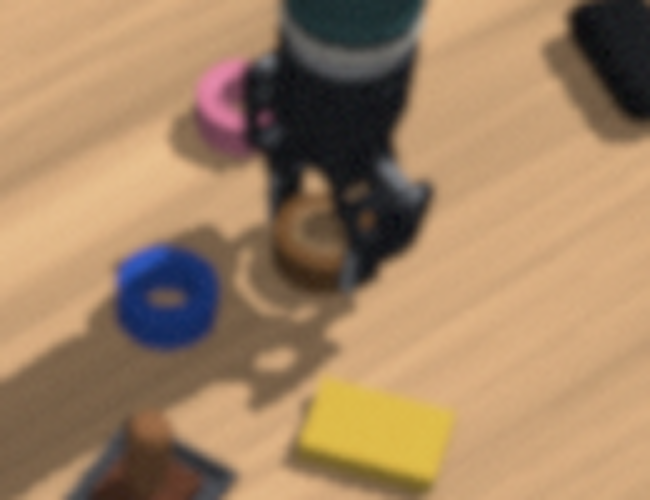

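```bash
python3 -m creep '[[0,0,-0.4,0,0],[0,0,-0.8,0,0],[0,0,-0.8,0,0],[0,0,-0.8,0,0],[-0.81,0.42,0,0,0],[-0.81,0.42,0,0,0],[-0.81,0.42,0,0,0],[-0.81,0.42,0,0,0],[-0.81,0.42,0,0,0],[-0.81,0.42,0,0,0],[-0.81,0.42,0,0,0],[-0.82,0.43,0,0,0],[-0.82,0.43,0,0,0],[-0.83,0.43,0,0,0],[-0.83,0.43,0,0,0],[0,0,0,0,0],[0,0,0,0,0],[0,0,0,0,0]]'; python3 d.py 635.3 -152.3 6.5 1.57;  python3 pic.py scene pics/g6.png 240 240
```

```text
time: 22.65
tool_pos: [0.6341, -0.1513, 0.1424]
tcp_rot: [-2.221, -2.221, 0.0]
wrist_force: [0.4, -0.1, -0.4]
width: 0.686
grip_force: 43.5
t 22.6 pos [ 634.1 -151.3  142.4] phi 1.571 tilt [-0.001  0.001 -1.   ] w 0.686 F [ 0.4 -0.1 -0.4] 43.48965022712946 q6 -0.27
current frame tx,ty [-0.02  0.02]
target frame tx,ty [-0.02  0.02]
tz 2.72 spin 0.01
```

View pics/g6.png

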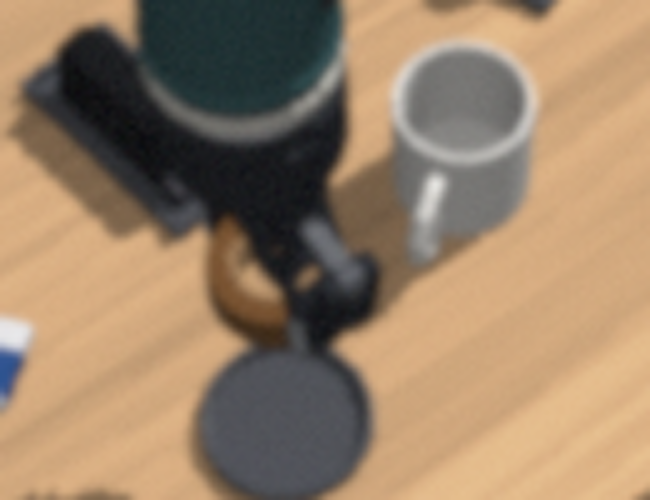

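```bash
python3 -m creep '[[-0.02,0.02,0.8,0,0],[0,0,0.8,0,0],[0,0,0.7,0,0],[0,0,0.2,0,0],[0,0,0.1,0,0],[0,0,0.04,0,0],[0,0,0,0,0],[0,0,0,0,0]]'; python3 d.py 635.3 -152.3 6.5 1.57
```

```text
time: 23.7
tool_pos: [0.6367, -0.1537, 0.012]
tcp_rot: [2.221, 2.219, 0.002]
wrist_force: [-0.6, -0.4, -1.6]
width: 0.689
grip_force: 43.5
t 23.7 pos [ 636.7 -153.7   12. ] phi 1.57 tilt [ 0.002 -0.001 -1.   ] w 0.689 F [-0.6 -0.4 -1.6] 43.49019007757306 q6 -0.27
current frame tx,ty [ 0.03 -0.03]
target frame tx,ty [ 0.03 -0.03]
tz 0.11 spin -0.0
```

```bash
python3 -m creep '[[0.02,-0.02,0.04,0,0],[0,0,0.04,0,0],[0,0,0,0,0],[0,0,0,0,0]]'; python3 d.py 635.3 -152.3 6.5 1.57; python3 pic.py scene pics/g7.png 240 255
```

```text
time: 24.2
tool_pos: [0.6347, -0.1524, 0.0066]
tcp_rot: [-2.222, -2.22, 0.0]
wrist_force: [-0.7, -0.2, -1.5]
width: 0.691
grip_force: 43.5
t 24.2 pos [ 634.7 -152.4    6.6] phi 1.57 tilt [-0.  0. -1.] w 0.691 F [-0.7 -0.2 -1.5] 43.548994939774275 q6 -0.27
current frame tx,ty [0.   0.01]
target frame tx,ty [0.   0.01]
tz 0.0 spin -0.0
```

View pics/g7.png

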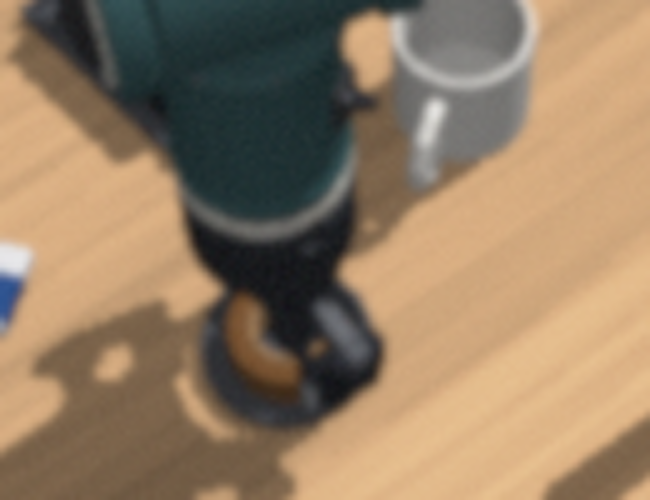

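```bash
python3 -m creep '[[0,0,0,0,0.78],[0,0,0,0,0.78],[0,0,0,0,0.78],[0,0,-0.2,0,0.8],[0,0,-0.4,0,1],[0,0,-0.8,0,1],[0,0,-0.8,0,1],[0,0,0,0,1]]'; python3 d.py 406.8 -267.5 20 1.57;  python3 m.py small_roll large_roll
```

```text
time: 25.25
tool_pos: [0.639, -0.1536, 0.1239]
tcp_rot: [2.216, 2.213, 0.009]
wrist_force: [-0.4, 0.9, 0.4]
width: 0.997
grip_force: 0.0
t 25.2 pos [ 639.  -153.6  123.9] phi 1.57 tilt [ 0.011 -0.003 -1.   ] w 0.997 F [-0.4  0.9  0.4] 0.0 q6 -0.27
current frame tx,ty [-2.28 -4.64]
target frame tx,ty [-2.28 -4.64]
tz 2.08 spin -0.0
top large_roll 0.6 [163 212 188 238] [3.8124e+02 1.9810e+02 2.6000e-01] IoU 0.765 [ 39.  67. 124.]
top large_roll 0.55 [110 245 135 269] [2.9187e+02 3.2924e+02 8.0000e-02] IoU 0.783 [154.  88. 102.]
scene small_roll 0.47 [132 221 148 242] [ 4.0710e+02 -2.6705e+02  2.4000e-01] IoU 0.916 [114.  85.  57.]
scene large_roll 0.85 [290  91 312 114] [292.77 327.96   0.43] IoU 0.905 [171. 103. 122.]
scene large_roll 0.81 [222 259 245 286] [ 6.3773e+02 -1.4918e+02  4.0000e-02] IoU 0.804 [102.  77.  54.]
scene large_roll 0.59 [272 128 295 151] [3.8508e+02 1.9856e+02 2.4000e-01] IoU 0.942 [ 61.  78. 136.]
```

```bash
python3 -m creep '[[-0.38,-0.76,0,0,1],[-0.38,-0.76,0,0,1],[-0.38,-0.76,0,0,1],[-0.38,-0.76,0,0,1],[-0.39,-0.76,0,0,1],[-0.39,-0.76,0,0,1],[0,0,0,0,1],[0,0,0.7,0,1],[0,0,0.7,0,1],[0,0,0.5,0,1],[0,0,0,0,1],[0,0,0,0,1],[0,0,0,0,1]]'; python3 d.py 407 -267.3 4 1.57
```

```text
time: 27.18
tool_pos: [0.4081, -0.2679, 0.0231]
tcp_rot: [2.22, 2.219, 0.001]
wrist_force: [-0.1, 0.0, 1.0]
width: 0.998
grip_force: 0.0
t 27.2 pos [ 408.1 -267.9   23.1] phi 1.57 tilt [ 0.002 -0.001 -1.   ] w 0.998 F [-0.1  0.   1. ] 0.0 q6 -0.63
current frame tx,ty [ 0.01 -0.02]
target frame tx,ty [ 0.01 -0.02]
tz 0.38 spin 0.0
```

```bash
python3 -m creep '[[0,0,0.2,0,1],[0,0,0.13,0,1],[0,0,0,0,1],[0,0,0,0,0],[0,0,0,0,0],[0,0,0,0,0],[0,0,0,0,0],[0,0,0,0,0],[0,0,0,0,0]]'; python3 d.py 537 -393 9 1.57; python3 pic.py scene pics/g8.png 142 225
```

```text
time: 28.3
tool_pos: [0.4072, -0.2675, 0.0057]
tcp_rot: [2.222, 2.22, 0.0]
wrist_force: [-0.3, 0.6, 3.8]
width: 0.442
grip_force: 40.9
t 28.3 pos [ 407.2 -267.5    5.7] phi 1.57 tilt [ 0.001 -0.001 -1.   ] w 0.442 F [-0.3  0.6  3.8] 40.907903756015 q6 -0.63
current frame tx,ty [-2.51  2.6 ]
target frame tx,ty [-2.51  2.6 ]
tz -0.07 spin -0.0
```

View pics/g8.png

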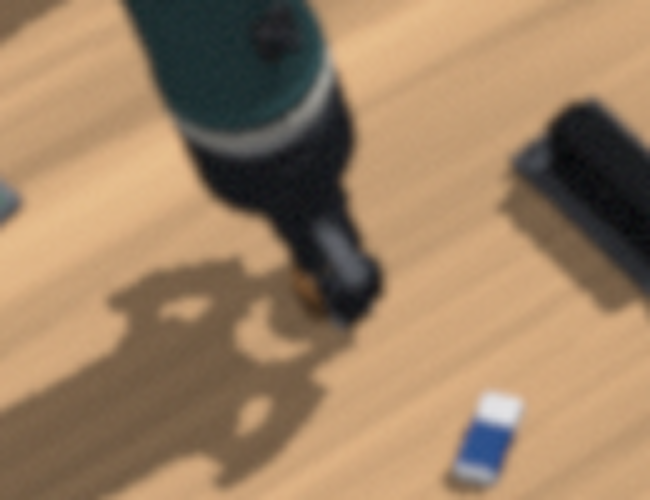

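```bash
python3 -m creep '[[0,0,-0.4,0,0],[0,0,-0.7,0,0],[0,0,-0.7,0,0],[-0.5,0.52,0,0,0],[-0.5,0.52,0,0,0],[-0.5,0.52,0,0,0],[-0.5,0.52,0,0,0],[-0.51,0.52,0,0,0],[0,0,0,0,0],[0,0,0,0,0],[0,0,0,0,0]]'; python3 d.py 537 -393 9 1.57; python3 pic.py scene pics/g9.png 130 270
```

```text
time: 29.72
tool_pos: [0.5355, -0.3917, 0.0947]
tcp_rot: [-2.221, -2.219, 0.0]
wrist_force: [-0.6, -0.9, -0.9]
width: 0.448
grip_force: 40.4
t 29.7 pos [ 535.5 -391.7   94.7] phi 1.57 tilt [-0.002  0.001 -1.   ] w 0.448 F [-0.6 -0.9 -0.9] 40.443497460801154 q6 -0.67
current frame tx,ty [-0.03  0.03]
target frame tx,ty [-0.03  0.03]
tz 1.71 spin -0.0
```

View pics/g9.png

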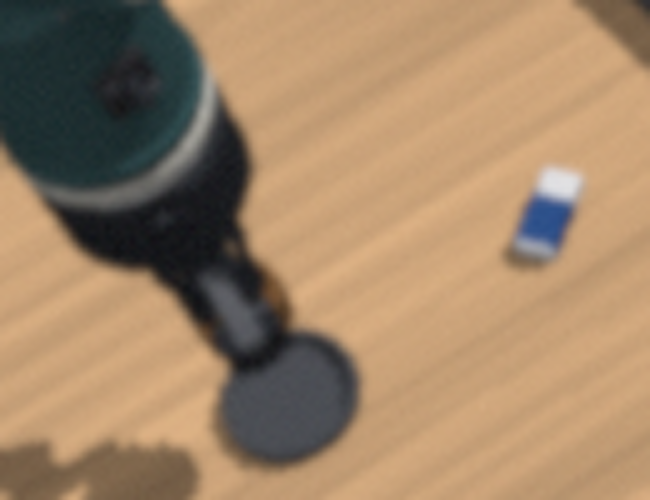

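```bash
python3 -m creep '[[-0.02,0.02,0.8,0,0],[0,0,0.6,0,0],[0,0,0.2,0,0],[0,0,0.06,0,0],[0,0,0.04,0,0],[0,0,0,0,0],[0,0,0,0,0],[0,0,0,0,0]]'; python3 d.py 537 -393 9 1.57
```

```text
time: 30.78
tool_pos: [0.5379, -0.3941, 0.0108]
tcp_rot: [2.222, 2.22, 0.0]
wrist_force: [-1.0, -0.6, -0.3]
width: 0.446
grip_force: 40.4
t 30.8 pos [ 537.9 -394.1   10.8] phi 1.57 tilt [ 0.001 -0.001 -1.   ] w 0.446 F [-1.  -0.6 -0.3] 40.44519052840769 q6 -0.67
current frame tx,ty [ 0.02 -0.02]
target frame tx,ty [ 0.02 -0.02]
tz 0.04 spin -0.0
```

```bash
python3 -m creep '[[0,0,0.02,0,0],[0,0,0,0,0],[0,0,0,0,0.55],[0,0,0,0,0.55],[0,0,0,0,0.55],[0,0,-0.2,0,0.6],[0,0,-0.4,0,1],[0,0,-0.8,0,1],[0,0,-0.8,0,1],[-0.8,-0.6,-0.2,0,1],[-0.8,-0.6,-0.2,0,1],[-0.8,-0.6,-0.2,0,1],[-0.8,-0.6,-0.2,0,1],[0,0,0,0,1],[0,0,0,0,1]]'; python3 m.py ; python3 - <<'E'
from workcell import bot
import cv2,numpy as np
a=bot.read_camera("top")["pixels"][90:240,170:430,::-1];b=bot.read_camera("scene")["pixels"][140:330,95:335,::-1]
cv2.imwrite("pics/end.png",np.vstack([cv2.resize(a,(480,277),interpolation=2),cv2.resize(b,(480,380),interpolation=2)])[:600] if 0 else np.hstack([cv2.resize(a,(400,231),interpolation=2),np.zeros((231,0,3),np.uint8)]))
cv2.imwrite("pics/end2.png",cv2.resize(b,(720,570),interpolation=2))
E
```

```text
time: 32.65
tool_pos: [0.4176, -0.5538, 0.1605]
tcp_rot: [2.223, 2.218, 0.001]
wrist_force: [0.3, 0.4, -0.4]
width: 1.002
grip_force: 0.0
top stapler 0.73 [290 174 310 211] [ 4.5664e+02 -1.2372e+02  1.5000e-01] IoU 0.907 [45. 37. 29.]
top stapler 0.33 [392 153 412 173] [ 538.29 -393.21    2.27] IoU 0.395 [78. 58. 35.]
top stamp 0.73 [200 173 222 196] [4.7982e+02 1.0793e+02 2.9000e-01] IoU 0.913 [62. 40. 25.]
top large_roll 0.77 [296 114 324 139] [ 6.3626e+02 -1.5158e+02  1.5000e-01] IoU 0.711 [77. 54. 27.]
top large_roll 0.71 [164 210 188 235] [3.8132e+02 1.9767e+02 3.5000e-01] IoU 0.684 [ 27.  53. 103.]
top large_roll 0.59 [111 247 133 269] [2.9089e+02 3.2882e+02 5.0000e-02] IoU 0.778 [125.  71.  83.]
top small_roll 0.54 [393 157 411 168] [ 5.3784e+02 -3.9344e+02  2.3000e-01] IoU 0.718 [82. 59. 34.]
top long_tray 0.83 [285 172 313 221] [ 454.48 -121.55    3.28] IoU 0.495 [61. 54. 48.]
top square_tray 0.66 [197 167 226 203] [478.07 112.29   1.88] IoU 0.562 [55. 50. 47.]
top large_dish 0.89 [293 116 324 148] [ 6.3464e+02 -1.5285e+02  1.4000e-01] IoU 0.438 [51. 47. 43.]
top small_dish 
[... 754 characters left out ...]
.  66. 127.]
scene small_roll 0.76 [114 289 130 307] [ 5.3919e+02 -3.9091e+02  6.0000e-02] IoU 0.811 [98. 73. 50.]
scene long_tray 0.91 [180 199 226 237] [ 4.5780e+02 -1.2056e+02  1.6000e-01] IoU 0.386 [67. 63. 61.]
scene square_tray 0.51 [261 165 298 189] [4.8005e+02 1.1180e+02 3.8000e-01] IoU 0.351 [74. 68. 66.]
scene square_tray 0.42 [252 199 283 244] [561.64   8.73   0.93] IoU 0.674 [127. 123. 119.]
scene large_dish 0.63 [212 257 252 290] [ 6.3691e+02 -1.5111e+02  2.4000e-01] IoU 0.471 [74. 67. 63.]
scene small_dish 0.71 [272 165 287 187] [ 4.7007e+02  1.1644e+02 -9.0000e-02] IoU 0.669 [80. 53. 38.]
scene small_dish 0.55 [109 285 139 316] [ 539.8  -391.75    0.78] IoU 0.478 [73. 66. 61.]
```

View pics/end2.png

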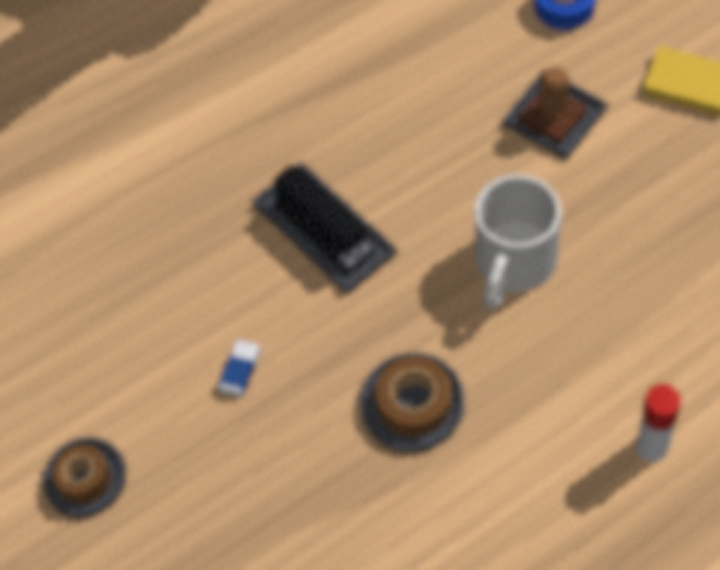

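The picture shows all four items lying inside their holders, at the following positions: stapler (325,225), stamp (552,108), large roll (413,395) and small roll (82,473). The mug still stands at (517,230).

```bash
python3 -c "
from workcell import bot
print(bot.finish_job())"
```

```text
the job is handed in; nothing more can be done
None
```

The job is handed in at about 33 s of the 118 s allowed: in the final images the stapler, stamp, large roll and small roll each lie inside their own holder, and the mug was not touched.

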